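Let the valve spring up on the screw press and swing the press arm aside

ROBOT

A 6-joint arm with a two-finger parallel gripper is mounted at the origin on the work surface. World frame = base frame: x ahead of the robot, y to its left, z up, the work surface at z = 0. Lengths are in mm, angles in rad, forces in N, time in s.
With the tool pointing down it reaches from about 350 to 925 mm from the base axis. Payload 6.4 kg.
Tool frame: the origin (TCP) lies on the front face of the gripper's body, between the roots of the fingers; the fingertips stand 97 mm ahead of it and the grasp point (between the pads) lies 78 mm ahead of it; z points along the fingers, y is the line along which they close (so a half turn about z gives the same grasp; the last joint's range is limited). The gripper opens to 94 mm and grips with 3 to 60 N. Pads are 16 mm wide; open, the fingers measure 119 mm over their backs; the gripper's body (75 mm by 177 mm) begins 78 mm behind the grasp point.
Start: joints at [-1.522, 0.245, 1.558, -0, 1.339, -0.174], TCP at [143.629, -633.944, 302.655] pointing down, gripper open.
Joint ranges: [-3.13, 3.13], [-1.02, 2.26], [0.13, 2.54], [-0.95, 4.09], [0.21, 2.88], [-2.74, 2.74]. Speed limits (rad/s): [2.57, 2.57, 3.14, 3.14, 3.14, 3.14].

INTERFACE

Orientations are given as [roll, pitch, yaw] about the fixed x, y, z axes, in that order (R = Rz(yaw) Ry(pitch) Rx(roll)).
In Python, from plant import arm gives the robot as it stands. The module is installed in compiled form; this text tells all that it offers.
- The arm moves only by the tool move_arm, never from a script. Its argument "rows" is a list of rows, each an object of numbers: "gripper": the opening, from 0 (shut) to 1 (fully open); "tx", "ty", "tz": the shift along the tool's x, y, z in mm; "ax", "ay", "az": the turn, a rotation vector about the tool's x, y, z in rad. In form: [{"gripper": .., "tx": .., "ty": .., "tz": .., "ax": .., "ay": .., "az": ..}, ...]. A call has 1 to 20 rows; each row shifts and turns the commanded pose from where the row before left it, along the tool's axes as they then stand; what a row does not reach is not made up. A row lasts 1/12 s, in which the tool goes at most 41.7 mm and 7.16 degrees, less where a joint would pass 70% of its speed; a pose out of reach is approached as far as the arm can. A call with a gripper value outside its range is refused whole. The fingers move at their own pace and stop on an object; "squeeze" is the grip in N (left out, the last holds). Time passes only in rows, so rows that do not move let the fingers close. It gives the time, the measured TCP pose, the force, the opening and the grip force at its end, in the units of the state.
- arm.sense(): the state, without advancing time (a new reading comes with each control period).
- arm.snapshot(name): name is "scene" or "top"; returns a dict with "pixels" (480x640x3 uint8, red, green, blue), "mtx" (3x3 intrinsics, pixels), "rvec" (rotation vector, rad) and "tvec" (3), from world to camera coordinates, as OpenCV has them. Camera axes: x right, y down, z forward; pixel columns grow to the right and rows downward; lengths in mm; the calibration is good to about 2 mm. A picture is of the moment at which its call begins. There is no depth.
- arm.job_done(): hands the job in; it is judged then, once.
The state is a dict: "clock": time; "joint_positions": joint angles; "dq": joint speeds; "joint_efforts": joint torques, N m; "tcp_pos": TCP position; "tcp_rot": TCP orientation; "wrist_force": force on the tool from outside, world axes, zero at the start; "torque": the same for the moment, N m; "width": finger opening in mm; "gripper_force": force on a finger pad.
Only numpy, scipy, OpenCV 4.12 (cv2) and the standard library are available. Lean on these libraries where they do the work, as an engineer would, in place of code of your own. Each camera call takes 0.05 s, during which the arm holds its last target. There are 200 camera calls.

TASK

The collets are in, so let the valve spring up: wind the crank of the spring press back, anticlockwise from above, until it suddenly goes light, then give it one more full turn to lift the bell clear, and no more. Then swing the press arm at least 45 degrees aside, to the right as seen from the robot; do not push it over before the bell is clear. Hold and turn gently without forcing anything, and leave the dish, the oil bottle and the screwdriver alone.

Things in the scene. Friction and masses are not known exactly. Their poses are not given: they have to be found in the camera images.
- press: Blue bench valve-spring press (all sizes in mm) with a finned aluminium cylinder head (165 x 170, deck 84 high) bolted on its 340 x 250 x 16 base. Fixed. Origin: bench height, straight below the screw before the arm is swung; z up, x towards the steel post (150 from the screw), -x towards the black arm handle; the arm swings out over -y. A second, finished valve stands at y = +58.
- hub (a point): Top centre of the steel crank hub (28 across), on the upright screw axis. The crank bar (18 wide, 10 thick, top 3 below this point) runs out from it to the knob and turns clear above the arm beam. Anticlockwise from above raises crank, screw and bell by 6 per turn; they stay where they are left.
- knob_mid (a point): Middle of the red crank knob: upright round grip 24 across, 46 tall (23 above and below this point), 65 from the screw axis, 24 above hub, 256 to 282 above the bench. It spins freely on its pin, so a gripper can hold it from above and carry it round without turning. Hold it with 15 to 30 N: grip and load of both fingers together must stay under 80 N.
- bell (a point): Centre of the pressing face of the dark steel bell (41 across) at the screw's lower end, 123 below hub; z up. Its lip reaches 3 below this face, round the retainer, with 2 play. While the spring bears on it the crank drags: about 8 to 13 N along the circle at the knob, from the start on. When the retainer seats, the drag falls to about 1 N within a tenth to a fifth of a turn.
- retainer: Spring retainer, steel disc 28 across, under the bell; origin: centre of its top face, z up. At the start the bell holds it down, about 111 above the bench. It follows the bell up until it seats on the collets, somewhere between 116 and 126 above the bench (0.6 to 2.7 turns), different each time and hardly to be seen beforehand: feel for it.
- handle (a point): Middle of the black upright handle on the nose of the arm: round, 24 across, 50 tall (25 above and below this point), 237 above the bench, 275 from the pivot axis, 125 from the screw axis. Hold it as lightly as the knob (under 80 N in all).
- pivot (a point): On the upright axis of the post about which the arm turns, 188 above the bench, at mid-height of the arm beam (34 wide, 30 deep, top at 203).
- overarm (a joint): Swing of the blue arm about the post, in rad: 0 over the valve, growing as the handle goes to the press's -y side (to the robot's right; anticlockwise about the post from above), stop at 1.6. Stiff pivot: about 4 N at the handle moves it, and it stays where it is left. With the bell's lip round the retainer it has only about 0.02 rad of play.
- crank: The steel crank with the bell below it; they turn together. Origin at bell, z up, x along the crank bar towards the knob.
- dish: Bystander: round steel parts dish, 100 across, 28 high, loose; origin under its middle.
- oiler: Bystander: yellow oil bottle with red cap, 54 across, 130 high, loose; origin under its middle.
- screwdriver: Bystander: screwdriver with red handle, lying along its x, loose; origin under its middle.

How it is judged (in metres and radians):
On the way, in this order (a step that is already met when the one before it is completed fails the run):
1. the spring is let up: the bell has risen off the seated retainer (z of bell in the frame of retainer above 0.0015 m), for 0.05 s.
2. the bell's lip is clear of the retainer (z of bell in the frame of retainer above 0.0038 m), for 0.1 s.
3. the arm is swung aside (value of joint overarm above 0.75 rad), for 0.1 s.
At the end, for the whole second after the job is handed in: the arm stands still, swung at least 43 degrees (0.75 rad) from over the valve; the bell's face is 3.8 to 8.2 mm above the seated retainer's top, that is 0.63 to 1.37 turns (6 mm each) past the point where the crank went light; dish, bottle and screwdriver within 20 mm of where they were (value of joint overarm above 0.75 rad and velocity of joint overarm between -0.05 and 0.05 rad/s and z of bell in the frame of retainer between 0.0038 and 0.0082 m and distance of each of dish, oiler, screwdriver from where it was at the start of the episode below 0.02 m); the robot touches nothing.
It fails at once if the crank was wound on well over one turn after it went light (bell more than 8.2 mm above the retainer) (z of bell in the frame of retainer above 0.0082 m).
It fails at once if the arm was swung while the bell was still over the retainer (value of joint overarm above 0.06 rad and z of bell in the frame of retainer below 0.003 m).
It fails at once if crank or arm was forced (finger contact forces on it, grip of both fingers included, over 80 N in sum) (contact force between the fingers and overarm above 80 N).
It fails at once if the bell was forced sideways against the retainer (over 55 N between them, of which the spring makes up to 38 N) (contact force between crank and retainer above 55 N).
It fails at once if a bystander was disturbed (distance of any of dish, oiler, screwdriver from where it was at the start of the episode above 0.02 m).
It also fails if it takes over 72 s, if anything falls off the work surface, if the arm or the gripper's body presses on something with over 40 N, if the wrist force passes 120 N, or if a joint passes its speed limit or range.

## Working session

There is one attempt and no reset: what is moved stays moved. The work goes in short steps, Python scripts to look and compute and a tool call to move; the robot and the scene stay as the last step left them, time stands still between calls to the robot, and variables do not carry over. Pictures are saved under pics/ and viewed, at most 10 in all, crops included, and the job is handed in when it is done.

Besides the shell and the picture viewer there is one more tool, called after "Call:" by a JSON object that holds its "name" and its "arguments", one argument or row to a line. move_arm: Moves the arm, as the interface text tells. Its arguments: {"type":"object","properties":{"rows":{"type":"array","items":{"type":"object","properties":{"gripper":{"type":"number"},"tx":{"type":"number"},"ty":{"type":"number"},"tz":{"type":"number"},"ax":{"type":"number"},"ay":{"type":"number"},"az":{"type":"number"}}}},"squeeze":{"type":"number"}},"required":["rows"]}

```bash
mkdir -p pics; python3 - <<'E'
from plant import arm
import cv2,numpy as np
s=arm.sense();print({k:np.round(v,3).tolist() for k,v in s.items()})
for n in("scene","top"):
    p=arm.snapshot(n);cv2.imwrite(f"pics/{n}0.png",p["pixels"][:,:,::-1])
    R=cv2.Rodrigues(np.array(p["rvec"]))[0];print(n,np.round(p["mtx"],1).tolist(),"cam",-R.T@np.ravel(p["tvec"]));print(R.round(2).tolist())
E
```

```text
{'clock': 0.0, 'joint_positions': [-1.522, 0.246, 1.559, -0.0, 1.339, -0.174], 'dq': [-0.0, -0.001, -0.001, -0.003, -0.0, -0.002], 'joint_efforts': [0.002, -41.584, -31.46, 0.069, 0.033, -0.0], 'tcp_pos': [143.601, -633.511, 301.569], 'tcp_rot': [-3.14, -0.0, 0.223], 'wrist_force': [0.205, 1.159, -0.194], 'torque': [-0.043, -0.006, -0.004], 'gripper_force': 0.0, 'width': 93.942}
scene [[621.2, 0.0, 322.0], [0.0, 621.2, 246.9], [0.0, 0.0, 1.0]] cam [1363.74735843  559.21977205  990.49325391]
[[-0.53, 0.85, -0.01], [0.55, 0.33, -0.77], [-0.65, -0.41, -0.64]]
top [[468.5, 0.0, 317.4], [0.0, 468.5, 234.6], [0.0, 0.0, 1.0]] cam [ 345.29531634   57.38114695 1297.34760848]
[[-0.03, -1.0, 0.01], [-0.98, 0.02, -0.2], [0.2, -0.01, -0.98]]
```

View pics/scene0.png

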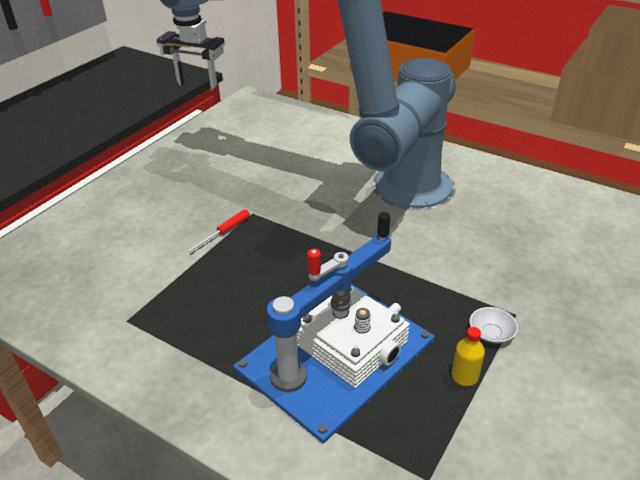

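View pics/top0.png

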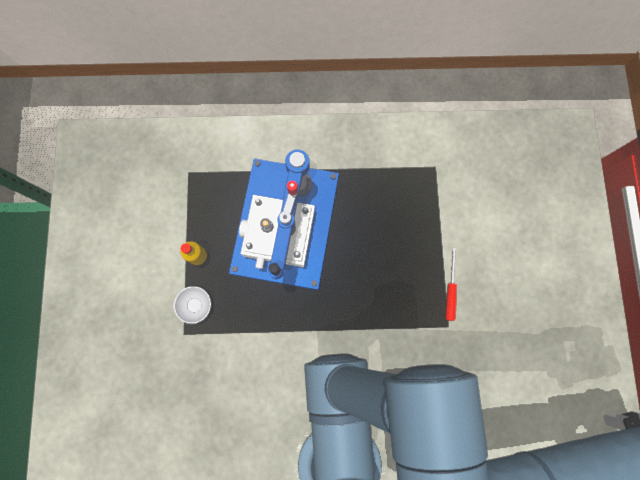

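Scene view: the knob is at (314,262), hub (341,258), handle (384,225) and post cap (283,303). Top view: knob (292,186), hub (285,217), handle (275,268) and post (297,160). The oiler and dish are on the left, the screwdriver on the right.

```bash
cat > h.py <<'E'
from plant import arm
import cv2,numpy as np
def cam(n):
    p=arm.snapshot(n);R=cv2.Rodrigues(np.array(p["rvec"]))[0];t=np.ravel(p["tvec"]);p["K"]=np.array(p["mtx"]);p["R"]=R;p["C"]=-R.T@t;p["P"]=p["K"]@np.c_[R,t];return p
def plane(p,uv,z):
    d=p["R"].T@np.linalg.inv(p["K"])@[*uv,1];return p["C"]+d*(z-p["C"][2])/d[2]
def tri(a,ua,b,ub):
    X=cv2.triangulatePoints(a["P"],b["P"],np.float64(ua),np.float64(ub)).ravel();return X[:3]/X[3]
def blob(p,kind,box):
    x0,y0,x1,y1=box;im=p["pixels"][y0:y1,x0:x1];h=cv2.cvtColor(im,cv2.COLOR_RGB2HSV)
    if kind=="red": m=((h[...,0]<8)|(h[...,0]>172))&(h[...,1]>150)&(h[...,2]>70)
    if kind=="black": m=h[...,2]<60
    if kind=="grey": m=(h[...,1]<50)&(h[...,2]>130)
    n,l,st,c=cv2.connectedComponentsWithStats(m.astype(np.uint8));i=1+np.argmax(st[1:,4])
    return c[i]+[x0,y0],st[i]+[x0,y0,0,0,0]
E
python3 - <<'E'
from h import *
s,t=cam("scene"),cam("top")
for nm,k,bs,bt,zt in(("knob","red",(300,240,330,285),(280,175,305,200),272),("handle","black",(374,205,395,238),(262,258,290,280),255),("hub","grey",(331,250,351,265),(277,210,294,225),234),("post","grey",(268,294,300,312),(284,147,312,172),215)):
    a,sa=blob(s,k,bs);b,sb=blob(t,k,bt)
    print(nm,a.round(1),sa,b.round(1),sb,"tri",tri(s,a,t,b).round(1),"top",plane(t,b,zt).round(1),"scene",plane(s,a,zt).round(1))
E
```

```text
knob [313.7 261.3] [307 248  14  27 300] [291.7 185.7] [287 181  10  10  60] tri [669.9  99.3 261.6] top [666.3  99.6 272. ] scene [680.  105.4 272. ]Traceback (most recent call last):
  File "<stdin>", line 4, in <module>
  File "h.py", line 14, in blob
    n,l,st,c=cv2.connectedComponentsWithStats(m.astype(np.uint8));i=1+np.argmax(st[1:,4])
                                                                      ~~~~~~~~~^^^^^^^^^^
    return _wrapfunc(a, 'argmax', axis=axis, out=out, **kwds)
    return bound(*args, **kwds)
ValueError: attempt to get argmax of an empty sequence
```

```bash
sed -i 's/h\[...,2\]<60/(im.max(2)<75)\&(h[...,1]<130)/' h.py; python3 - <<'E'
from h import *
s,t=cam("scene"),cam("top")
a=cv2.resize(s["pixels"][205:335,260:400],None,fx=4,fy=4,interpolation=0)[:520,:,::-1]
b=cv2.resize(t["pixels"][145:285,255:315],None,fx=4,fy=4,interpolation=0)[:520,:,::-1]
cv2.imwrite("pics/crop.png",np.hstack([a,b]))
for nm,k,bs,bt,zt in(("handle","black",(374,205,395,238),(262,258,290,280),255),("hub","grey",(331,250,351,265),(277,210,294,225),234),("post","grey",(268,294,300,312),(284,147,312,172),215)):
  try:
    a,sa=blob(s,k,bs);b,sb=blob(t,k,bt)
    print(nm,a.round(1),sa,b.round(1),sb,"tri",tri(s,a,t,b).round(1),"top",plane(t,b,zt).round(1),"scene",plane(s,a,zt).round(1))
  except Exception as e: print(nm,e)
E
```

```text
handle [383.2 224.2] [377 212  14  26 297] [276.1 272.4] [272 270   8   5  17] tri [474.6 138.6 230.9] top [470.9 138.4 255. ] scene [503.3 151.  255. ]
hub [338.9 258.1] [331 252  17  13 152] [284.4 215.6] [277 210  15  14 148] tri [608.3 116.6 231.1] top [606.  119.4 234. ] scene [612.  116.6 234. ]
post [283.1 303.9] [273 296  21  16 269] [299.3 152.2] [284 147  28  21 190] tri [760.4  87.9 227.5] top [768.9  82.  215. ] scene [749.2  84.1 215. ]
```

View pics/crop.png

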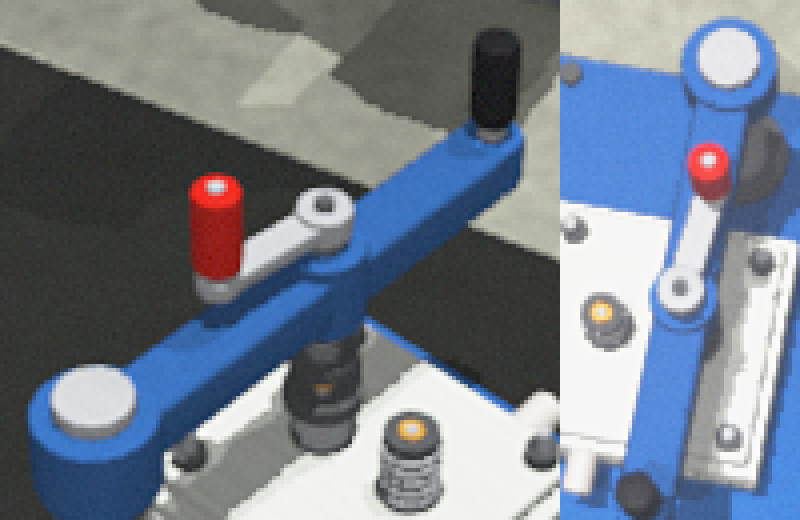

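Crop view: hub top is at scene (341,256.5) and top (285.2,217). Knob top is at (314,251.7) and (292,185). Post cap is at (283.7,303.2) and (297.2,159.2). Handle top is at (384.2,214.5) and (274.3,268.2).

```bash
python3 - <<'E'
from h import *
s,t=cam("scene"),cam("top")
P={}
for nm,a,b,z in(("hub",(341.2,256.8),(285.4,217.2),234),("knobtop",(314.2,252),(292.2,185.2),281),("post",(284,303.5),(297.5,159.5),220),("handletop",(384.4,214.7),(274.4,268.4),262)):
    X=tri(s,a,t,b);P[nm]=X;print(nm,X.round(1),plane(s,a,z).round(1),plane(t,b,z).round(1))
f=lambda a,b:(np.hypot(*(P[a]-P[b])[:2]).round(1),np.degrees(np.arctan2(*(P[b]-P[a])[1::-1])).round(1))
print(f("hub","knobtop"),f("hub","post"),f("handletop","hub"),f("handletop","post"))
E
```

```text
hub [603.1 116.7 230.5] [606.7 118.4 234. ] [602. 117. 234.]
knobtop [665.3  97.6 279.3] [667.1  98.4 281. ] [664.5  98.  281. ]
post [749.4  86.5 217.3] [751.5  88.1 220. ] [748.3  86.6 220. ]
handletop [479.5 141.4 258.8] [483.5 143.  262. ] [479.  141.4 262. ]
(np.float64(65.1), np.float64(-17.0)) (np.float64(149.4), np.float64(-11.7)) (np.float64(126.0), np.float64(-11.3)) (np.float64(275.3), np.float64(-11.5))
```

Call:
{"name": "move_arm", "arguments": {
  "rows": [
    {"gripper": 0.75,"tz": -35,"az": 0.1},
    {"gripper": 0.75,"tz": -35,"az": 0.1},
    {"gripper": 0.75,"tz": -30,"az": 0.023},
    {"gripper": 0.75,"tx": 24,"ty": -33},
    {"gripper": 0.75,"tx": 24,"ty": -33},
    {"gripper": 0.75,"tx": 24,"ty": -33},
    {"gripper": 0.75,"tx": 24,"ty": -33},
    {"gripper": 0.75,"tx": 24,"ty": -33},
    {"gripper": 0.75,"tx": 24,"ty": -33},
    {"gripper": 0.75,"tx": 24,"ty": -33},
    {"gripper": 0.75,"tx": 24,"ty": -33},
    {"gripper": 0.75,"tx": 24,"ty": -33},
    {"gripper": 0.75,"tx": 24,"ty": -33},
    {"gripper": 0.75,"tx": 24,"ty": -33},
    {"gripper": 0.75,"tx": 24,"ty": -33},
    {"gripper": 0.75,"tx": 24,"ty": -33},
    {"gripper": 0.75,"tx": 24,"ty": -33},
    {"gripper": 0.75,"tx": 24,"ty": -33},
    {"gripper": 0.75,"tx": 24,"ty": -33},
    {"gripper": 0.75,"tx": 24,"ty": -33}
  ],
  "squeeze": 20
}}

```text
invalid input
```

Call:
{"name": "move_arm", "arguments": {
  "rows": [
    {"gripper": 0.75,"tx": 0,"ty": 0,"tz": -35,"ax": 0,"ay": 0,"az": 0.1},
    {"gripper": 0.75,"tx": 0,"ty": 0,"tz": -35,"ax": 0,"ay": 0,"az": 0.1},
    {"gripper": 0.75,"tx": 0,"ty": 0,"tz": -30,"ax": 0,"ay": 0,"az": 0.023}
  ],
  "squeeze": 20
}}

```text
clock: 0.65
tcp_pos: [143.6, -633.8, 404.4]
tcp_rot: [3.141, -0.0, -0.004]
wrist_force: [1.4, -1.2, 0.9]
width: 77.6
gripper_force: 0.0
```

Call:
{"name": "move_arm", "arguments": {
  "rows": [
    {"gripper": 0.75,"tx": 24,"ty": -33,"tz": 0,"ax": 0,"ay": 0,"az": 0},
    {"gripper": 0.75,"tx": 24,"ty": -33,"tz": 0,"ax": 0,"ay": 0,"az": 0},
    {"gripper": 0.75,"tx": 24,"ty": -33,"tz": 0,"ax": 0,"ay": 0,"az": 0},
    {"gripper": 0.75,"tx": 24,"ty": -33,"tz": 0,"ax": 0,"ay": 0,"az": 0},
    {"gripper": 0.75,"tx": 24,"ty": -33,"tz": 0,"ax": 0,"ay": 0,"az": 0},
    {"gripper": 0.75,"tx": 24,"ty": -33,"tz": 0,"ax": 0,"ay": 0,"az": 0},
    {"gripper": 0.75,"tx": 24,"ty": -33,"tz": 0,"ax": 0,"ay": 0,"az": 0},
    {"gripper": 0.75,"tx": 24,"ty": -33,"tz": 0,"ax": 0,"ay": 0,"az": 0},
    {"gripper": 0.75,"tx": 24,"ty": -33,"tz": 0,"ax": 0,"ay": 0,"az": 0},
    {"gripper": 0.75,"tx": 24,"ty": -33,"tz": 0,"ax": 0,"ay": 0,"az": 0},
    {"gripper": 0.75,"tx": 24,"ty": -33,"tz": 0,"ax": 0,"ay": 0,"az": 0},
    {"gripper": 0.75,"tx": 24,"ty": -33,"tz": 0,"ax": 0,"ay": 0,"az": 0},
    {"gripper": 0.75,"tx": 24,"ty": -33,"tz": 0,"ax": 0,"ay": 0,"az": 0},
    {"gripper": 0.75,"tx": 24,"ty": -33,"tz": 0,"ax": 0,"ay": 0,"az": 0},
    {"gripper": 0.75,"tx": 24,"ty": -33,"tz": 0,"ax": 0,"ay": 0,"az": 0},
    {"gripper": 0.75,"tx": 24,"ty": -33,"tz": 0,"ax": 0,"ay": 0,"az": 0},
    {"gripper": 0.75,"tx": 24,"ty": -33,"tz": 0,"ax": 0,"ay": 0,"az": 0},
    {"gripper": 0.75,"tx": 24,"ty": -33,"tz": 0,"ax": 0,"ay": 0,"az": 0},
    {"gripper": 0.75,"tx": 24,"ty": -33,"tz": 0,"ax": 0,"ay": 0,"az": 0},
    {"gripper": 0.75,"tx": 24,"ty": -33,"tz": 0,"ax": 0,"ay": 0,"az": 0}
  ],
  "squeeze": 20
}}

```text
clock: 2.32
tcp_pos: [624.6, 28.0, 402.8]
tcp_rot: [3.141, -0.0, 0.0]
wrist_force: [0.2, -0.1, -0.8]
width: 70.5
gripper_force: 0.0
```

Call:
{"name": "move_arm", "arguments": {
  "rows": [
    {"gripper": 0.75,"tx": 20,"ty": -35,"tz": 0,"ax": 0,"ay": 0,"az": 0},
    {"gripper": 0.75,"tx": 21,"ty": -35,"tz": 0,"ax": 0,"ay": 0,"az": 0},
    {"gripper": 0.75,"tx": 0,"ty": 0,"tz": 0,"ax": 0,"ay": 0,"az": 0}
  ]
}}

```text
clock: 2.57
tcp_pos: [666.4, 101.4, 401.2]
tcp_rot: [-3.14, 0.001, 0.006]
wrist_force: [0.3, -0.4, 0.2]
width: 70.5
gripper_force: 0.0
```

```bash
python3 - <<'E'
from h import *
s,t=cam("scene"),cam("top")
a=cv2.resize(s["pixels"][130:330,220:420],None,fx=3,fy=3,interpolation=0)[:,:,::-1]
cv2.imwrite("pics/above.png",a)
E
```

```text
(no output)
```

View pics/above.png

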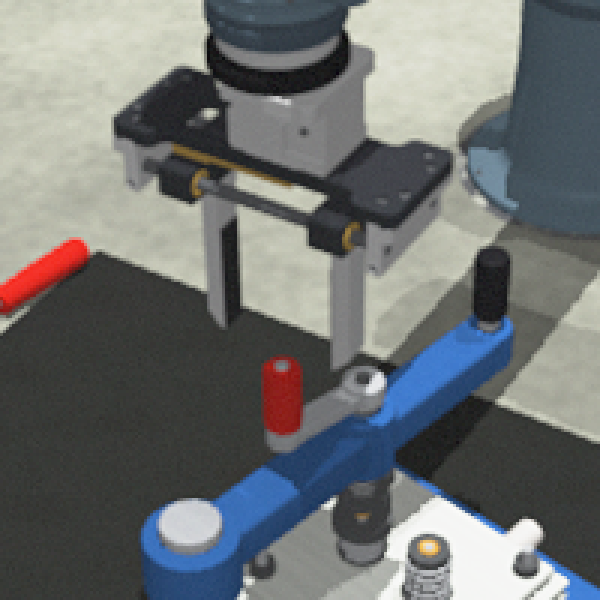

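The open fingers straddle the red knob (crop (282,400)), with the tips at crop (225,320) and (342,365), above and either side of it. Descending.

Call:
{"name": "move_arm", "arguments": {
  "rows": [
    {"gripper": 0.75,"tx": 0,"ty": 2,"tz": 30,"ax": 0,"ay": 0,"az": 0},
    {"gripper": 0.75,"tx": 0,"ty": 0,"tz": 22,"ax": 0,"ay": 0,"az": 0},
    {"gripper": 0.75,"tx": 0,"ty": 0,"tz": 11,"ax": 0,"ay": 0,"az": 0},
    {"gripper": 0.75,"tx": 0,"ty": 0,"tz": 0,"ax": 0,"ay": 0,"az": 0}
  ]
}}

```text
clock: 3.0
tcp_pos: [663.3, 92.7, 336.3]
tcp_rot: [3.142, 0.006, -0.002]
wrist_force: [-0.5, -0.9, -0.5]
width: 70.7
gripper_force: 0.0
```

Call:
{"name": "move_arm", "arguments": {
  "rows": [
    {"gripper": 0.75,"tx": 1,"ty": -4,"tz": 0,"ax": 0,"ay": 0,"az": 0},
    {"gripper": 0.3,"tx": 0,"ty": 0,"tz": 0,"ax": 0,"ay": 0,"az": 0},
    {"gripper": 0.3,"tx": 0,"ty": 0,"tz": 0,"ax": 0,"ay": 0,"az": 0},
    {"gripper": 0.2,"tx": 0,"ty": 0,"tz": 0,"ax": 0,"ay": 0,"az": 0},
    {"gripper": 0.2,"tx": 0,"ty": 0,"tz": 0,"ax": 0,"ay": 0,"az": 0},
    {"gripper": 0.2,"tx": 0,"ty": 0,"tz": 0,"ax": 0,"ay": 0,"az": 0},
    {"gripper": 0.2,"tx": 0,"ty": 0,"tz": 0,"ax": 0,"ay": 0,"az": 0}
  ],
  "squeeze": 22
}}

```text
clock: 3.58
tcp_pos: [665.8, 98.0, 339.9]
tcp_rot: [3.142, -0.0, -0.0]
wrist_force: [-0.4, 0.1, -1.2]
width: 34.0
gripper_force: 0.0
```

```bash
python3 - <<'E'
from h import *
s=arm.sense();print({k:np.round(s[k],2).tolist() for k in("clock","tcp_pos","wrist_force","torque","width","gripper_force")})
E
```

```text
{'clock': 3.58, 'tcp_pos': [665.82, 97.98, 339.94], 'wrist_force': [-0.43, 0.05, -1.18], 'torque': [0.06, 0.01, -0.02], 'width': 34.03, 'gripper_force': 0.0}
```

Call:
{"name": "move_arm", "arguments": {
  "rows": [
    {"gripper": 0.2,"tx": 0,"ty": 0,"tz": 0,"ax": 0,"ay": 0,"az": 0},
    {"gripper": 0.2,"tx": 0,"ty": 0,"tz": 0,"ax": 0,"ay": 0,"az": 0},
    {"gripper": 0.2,"tx": 0,"ty": 0,"tz": 0,"ax": 0,"ay": 0,"az": 0},
    {"gripper": 0.2,"tx": 0,"ty": 0,"tz": 0,"ax": 0,"ay": 0,"az": 0}
  ],
  "squeeze": 22
}}

```text
clock: 3.92
tcp_pos: [665.8, 98.1, 339.7]
tcp_rot: [-3.141, -0.0, -0.0]
wrist_force: [-0.5, 1.5, 0.8]
width: 23.7
gripper_force: 22.0
```

```bash
python3 -c "
import math
for q in range(4):
  print(q,[(round(11.31*math.cos(math.radians(-17+10*i+95)),1),-round(11.31*math.sin(math.radians(-17+10*i+95)),1)) for i in range(9*q,9*q+9)])"
```

```text
0 [(2.4, -11.1), (0.4, -11.3), (-1.6, -11.2), (-3.5, -10.8), (-5.3, -10.0), (-7.0, -8.9), (-8.4, -7.6), (-9.6, -6.0), (-10.5, -4.2)]
1 [(-11.1, -2.4), (-11.3, -0.4), (-11.2, 1.6), (-10.8, 3.5), (-10.0, 5.3), (-8.9, 7.0), (-7.6, 8.4), (-6.0, 9.6), (-4.2, 10.5)]
2 [(-2.4, 11.1), (-0.4, 11.3), (1.6, 11.2), (3.5, 10.8), (5.3, 10.0), (7.0, 8.9), (8.4, 7.6), (9.6, 6.0), (10.5, 4.2)]
3 [(11.1, 2.4), (11.3, 0.4), (11.2, -1.6), (10.8, -3.5), (10.0, -5.3), (8.9, -7.0), (7.6, -8.4), (6.0, -9.6), (4.2, -10.5)]
```

Call:
{"name": "move_arm", "arguments": {
  "rows": [
    {"gripper": 0.2,"tx": 2.4,"ty": -11.1,"tz": -0.17,"ax": 0,"ay": 0,"az": 0},
    {"gripper": 0.2,"tx": 0.4,"ty": -11.3,"tz": -0.17,"ax": 0,"ay": 0,"az": 0},
    {"gripper": 0.2,"tx": -1.6,"ty": -11.2,"tz": -0.17,"ax": 0,"ay": 0,"az": 0},
    {"gripper": 0.2,"tx": -3.5,"ty": -10.8,"tz": -0.17,"ax": 0,"ay": 0,"az": 0},
    {"gripper": 0.2,"tx": -5.3,"ty": -10.0,"tz": -0.17,"ax": 0,"ay": 0,"az": 0}
  ]
}}

```text
clock: 4.33
tcp_pos: [659.2, 151.7, 340.5]
tcp_rot: [3.139, -0.003, -0.001]
wrist_force: [3.5, -4.9, -1.6]
width: 23.7
gripper_force: 22.0
```

Call:
{"name": "move_arm", "arguments": {
  "rows": [
    {"gripper": 0.2,"tx": -7.0,"ty": -8.9,"tz": -0.17,"ax": 0,"ay": 0,"az": 0},
    {"gripper": 0.2,"tx": -8.4,"ty": -7.6,"tz": -0.17,"ax": 0,"ay": 0,"az": 0},
    {"gripper": 0.2,"tx": -9.6,"ty": -6.0,"tz": -0.17,"ax": 0,"ay": 0,"az": 0},
    {"gripper": 0.2,"tx": -10.5,"ty": -4.2,"tz": -0.17,"ax": 0,"ay": 0,"az": 0},
    {"gripper": 0.2,"tx": -11.1,"ty": -2.4,"tz": -0.17,"ax": 0,"ay": 0,"az": 0},
    {"gripper": 0.2,"tx": -11.3,"ty": -0.4,"tz": -0.17,"ax": 0,"ay": 0,"az": 0},
    {"gripper": 0.2,"tx": -11.2,"ty": 1.6,"tz": -0.17,"ax": 0,"ay": 0,"az": 0},
    {"gripper": 0.2,"tx": -10.8,"ty": 3.5,"tz": -0.17,"ax": 0,"ay": 0,"az": 0},
    {"gripper": 0.2,"tx": -10.0,"ty": 5.3,"tz": -0.17,"ax": 0,"ay": 0,"az": 0}
  ]
}}

```text
clock: 5.08
tcp_pos: [568.5, 172.6, 342.0]
tcp_rot: [-3.14, -0.003, 0.001]
wrist_force: [4.1, 1.9, -2.2]
width: 23.8
gripper_force: 22.0
```

Call:
{"name": "move_arm", "arguments": {
  "rows": [
    {"gripper": 0.2,"tx": -8.9,"ty": 7.0,"tz": -0.17,"ax": 0,"ay": 0,"az": 0},
    {"gripper": 0.2,"tx": -7.6,"ty": 8.4,"tz": -0.17,"ax": 0,"ay": 0,"az": 0},
    {"gripper": 0.2,"tx": -6.0,"ty": 9.6,"tz": -0.17,"ax": 0,"ay": 0,"az": 0},
    {"gripper": 0.2,"tx": -4.2,"ty": 10.5,"tz": -0.17,"ax": 0,"ay": 0,"az": 0}
  ]
}}

```text
clock: 5.42
tcp_pos: [541.5, 137.1, 342.7]
tcp_rot: [-3.139, -0.002, 0.001]
wrist_force: [3.9, 5.1, -2.6]
width: 23.3
gripper_force: 22.0
```

```bash
cat > f.py <<'E'
from h import *
s=arm.sense();p=np.array(s["tcp_pos"][:2])-[603.5,117];r=np.hypot(*p);u=p/r;F=s["wrist_force"]
print("t",s["clock"],"ang",np.degrees(np.arctan2(u[1],u[0])).round(1),"r",r.round(1),"z",round(s["tcp_pos"][2],1),"tan",round(F[1]*u[0]-F[0]*u[1],1),"rad",(F[:2]@u).round(1),"Fz",round(F[2],1))
E
python3 f.py
```

```text
t 5.4167 ang 162.1 r 65.2 z 342.7 tan -6.0 rad -2.2 Fz -2.6
```

Call:
{"name": "move_arm", "arguments": {
  "rows": [
    {"gripper": 0.2,"tx": -2.4,"ty": 11.1,"tz": -0.17,"ax": 0,"ay": 0,"az": 0},
    {"gripper": 0.2,"tx": -0.4,"ty": 11.3,"tz": -0.17,"ax": 0,"ay": 0,"az": 0},
    {"gripper": 0.2,"tx": 1.6,"ty": 11.2,"tz": -0.17,"ax": 0,"ay": 0,"az": 0},
    {"gripper": 0.2,"tx": 3.5,"ty": 10.8,"tz": -0.17,"ax": 0,"ay": 0,"az": 0},
    {"gripper": 0.2,"tx": 5.3,"ty": 10.0,"tz": -0.17,"ax": 0,"ay": 0,"az": 0}
  ]
}}

```text
clock: 5.83
tcp_pos: [548.8, 82.7, 343.5]
tcp_rot: [-3.138, 0.001, 0.0]
wrist_force: [0.4, 6.1, -0.3]
width: 23.6
gripper_force: 22.0
```

```bash
python3 f.py
```

```text
t 5.8333 ang -147.9 r 64.6 z 343.5 tan -5.0 rad -3.6 Fz -0.3
```

Call:
{"name": "move_arm", "arguments": {
  "rows": [
    {"gripper": 0.2,"tx": 7.0,"ty": 8.9,"tz": -0.17,"ax": 0,"ay": 0,"az": 0},
    {"gripper": 0.2,"tx": 8.4,"ty": 7.6,"tz": -0.17,"ax": 0,"ay": 0,"az": 0},
    {"gripper": 0.2,"tx": 9.6,"ty": 6.0,"tz": -0.17,"ax": 0,"ay": 0,"az": 0},
    {"gripper": 0.2,"tx": 10.5,"ty": 4.2,"tz": -0.17,"ax": 0,"ay": 0,"az": 0},
    {"gripper": 0.2,"tx": 11.1,"ty": 2.4,"tz": -0.17,"ax": 0,"ay": 0,"az": 0}
  ]
}}

```text
clock: 6.25
tcp_pos: [595.3, 53.1, 344.3]
tcp_rot: [-3.14, 0.004, -0.0]
wrist_force: [-4.6, 3.6, 2.0]
width: 23.3
gripper_force: 22.0
```

```bash
python3 f.py
```

```text
t 6.25 ang -97.3 r 64.5 z 344.3 tan -5.0 rad -3.0 Fz 2.0
```

Call:
{"name": "move_arm", "arguments": {
  "rows": [
    {"gripper": 0.2,"tx": 11.3,"ty": 0.4,"tz": -0.17,"ax": 0,"ay": 0,"az": 0},
    {"gripper": 0.2,"tx": 11.2,"ty": -1.6,"tz": -0.17,"ax": 0,"ay": 0,"az": 0},
    {"gripper": 0.2,"tx": 10.8,"ty": -3.5,"tz": -0.17,"ax": 0,"ay": 0,"az": 0},
    {"gripper": 0.2,"tx": 10.0,"ty": -5.3,"tz": -0.17,"ax": 0,"ay": 0,"az": 0},
    {"gripper": 0.2,"tx": 8.9,"ty": -7.0,"tz": -0.17,"ax": 0,"ay": 0,"az": 0}
  ]
}}

```text
clock: 6.67
tcp_pos: [647.7, 69.4, 345.1]
tcp_rot: [3.14, 0.004, -0.001]
wrist_force: [-6.6, -1.7, 3.0]
width: 23.7
gripper_force: 22.0
```

```bash
python3 f.py
```

```text
t 6.6667 ang -47.1 r 64.9 z 345.1 tan -5.9 rad -3.3 Fz 3.0
```

Call:
{"name": "move_arm", "arguments": {
  "rows": [
    {"gripper": 0.2,"tx": 7.6,"ty": -8.4,"tz": -0.17,"ax": 0,"ay": 0,"az": 0},
    {"gripper": 0.2,"tx": 6.0,"ty": -9.6,"tz": -0.17,"ax": 0,"ay": 0,"az": 0},
    {"gripper": 0.2,"tx": 4.2,"ty": -10.5,"tz": -0.17,"ax": 0,"ay": 0,"az": 0},
    {"gripper": 0.2,"tx": 2.4,"ty": -11.1,"tz": -0.17,"ax": 0,"ay": 0,"az": 0},
    {"gripper": 0.2,"tx": 0.4,"ty": -11.3,"tz": -0.17,"ax": 0,"ay": 0,"az": 0}
  ]
}}

```text
clock: 7.08
tcp_pos: [668.9, 119.6, 346.0]
tcp_rot: [3.138, 0.001, -0.001]
wrist_force: [-0.5, -5.8, 0.2]
width: 23.7
gripper_force: 22.0
```

```bash
python3 f.py
```

```text
t 7.0833 ang 2.3 r 65.5 z 346.0 tan -5.8 rad -0.7 Fz 0.2
```

Call:
{"name": "move_arm", "arguments": {
  "rows": [
    {"gripper": 0.2,"tx": -1.6,"ty": -11.2,"tz": -0.17,"ax": 0,"ay": 0,"az": 0},
    {"gripper": 0.2,"tx": -3.5,"ty": -10.8,"tz": -0.17,"ax": 0,"ay": 0,"az": 0},
    {"gripper": 0.2,"tx": -5.3,"ty": -10.0,"tz": -0.17,"ax": 0,"ay": 0,"az": 0},
    {"gripper": 0.2,"tx": -7.0,"ty": -8.9,"tz": -0.17,"ax": 0,"ay": 0,"az": 0},
    {"gripper": 0.2,"tx": -8.4,"ty": -7.6,"tz": -0.17,"ax": 0,"ay": 0,"az": 0}
  ]
}}

```text
clock: 7.5
tcp_pos: [643.8, 168.8, 346.9]
tcp_rot: [3.14, -0.004, -0.001]
wrist_force: [5.1, -2.8, -2.6]
width: 23.7
gripper_force: 22.0
```

```bash
python3 f.py
```

```text
t 7.5 ang 52.2 r 65.6 z 346.9 tan -5.8 rad 0.9 Fz -2.6
```

Call:
{"name": "move_arm", "arguments": {
  "rows": [
    {"gripper": 0.2,"tx": -9.6,"ty": -6.0,"tz": -0.17,"ax": 0,"ay": 0,"az": 0},
    {"gripper": 0.2,"tx": -10.5,"ty": -4.2,"tz": -0.17,"ax": 0,"ay": 0,"az": 0},
    {"gripper": 0.2,"tx": -11.1,"ty": -2.4,"tz": -0.17,"ax": 0,"ay": 0,"az": 0},
    {"gripper": 0.2,"tx": -11.3,"ty": -0.4,"tz": -0.17,"ax": 0,"ay": 0,"az": 0},
    {"gripper": 0.2,"tx": -11.2,"ty": 1.6,"tz": -0.17,"ax": 0,"ay": 0,"az": 0}
  ]
}}

```text
clock: 7.92
tcp_pos: [589.5, 181.1, 347.7]
tcp_rot: [-3.141, -0.003, 0.0]
wrist_force: [5.1, 0.7, -2.1]
width: 23.6
gripper_force: 22.0
```

```bash
python3 f.py
```

```text
t 7.9167 ang 102.4 r 65.6 z 347.7 tan -5.1 rad -0.4 Fz -2.1
```

Call:
{"name": "move_arm", "arguments": {
  "rows": [
    {"gripper": 0.2,"tx": -10.8,"ty": 3.5,"tz": -0.17,"ax": 0,"ay": 0,"az": 0},
    {"gripper": 0.2,"tx": -10.0,"ty": 5.3,"tz": -0.17,"ax": 0,"ay": 0,"az": 0},
    {"gripper": 0.2,"tx": -8.9,"ty": 7.0,"tz": -0.17,"ax": 0,"ay": 0,"az": 0},
    {"gripper": 0.2,"tx": -7.6,"ty": 8.4,"tz": -0.17,"ax": 0,"ay": 0,"az": 0},
    {"gripper": 0.2,"tx": -6.0,"ty": 9.6,"tz": -0.17,"ax": 0,"ay": 0,"az": 0}
  ]
}}

```text
clock: 8.33
tcp_pos: [545.8, 147.4, 348.5]
tcp_rot: [-3.139, -0.002, 0.001]
wrist_force: [4.9, 3.9, -3.3]
width: 23.5
gripper_force: 22.0
```

```bash
python3 f.py
```

```text
t 8.3333 ang 152.2 r 65.3 z 348.5 tan -5.8 rad -2.5 Fz -3.3
```

Call:
{"name": "move_arm", "arguments": {
  "rows": [
    {"gripper": 0.2,"tx": -4.2,"ty": 10.5,"tz": -0.17,"ax": 0,"ay": 0,"az": 0},
    {"gripper": 0.2,"tx": -2.4,"ty": 11.1,"tz": -0.17,"ax": 0,"ay": 0,"az": 0},
    {"gripper": 0.2,"tx": -0.4,"ty": 11.3,"tz": -0.17,"ax": 0,"ay": 0,"az": 0},
    {"gripper": 0.2,"tx": 1.6,"ty": 11.2,"tz": -0.17,"ax": 0,"ay": 0,"az": 0},
    {"gripper": 0.2,"tx": 3.5,"ty": 10.8,"tz": -0.17,"ax": 0,"ay": 0,"az": 0}
  ]
}}

```text
clock: 8.75
tcp_pos: [543.6, 92.6, 349.3]
tcp_rot: [-3.138, 0.0, 0.0]
wrist_force: [1.3, 6.5, -1.4]
width: 23.5
gripper_force: 22.0
```

```bash
python3 f.py
```

```text
t 8.75 ang -157.9 r 64.7 z 349.3 tan -5.6 rad -3.6 Fz -1.4
```

Call:
{"name": "move_arm", "arguments": {
  "rows": [
    {"gripper": 0.2,"tx": 5.3,"ty": 10.0,"tz": -0.17,"ax": 0,"ay": 0,"az": 0},
    {"gripper": 0.2,"tx": 7.0,"ty": 8.9,"tz": -0.17,"ax": 0,"ay": 0,"az": 0},
    {"gripper": 0.2,"tx": 8.4,"ty": 7.6,"tz": -0.17,"ax": 0,"ay": 0,"az": 0},
    {"gripper": 0.2,"tx": 9.6,"ty": 6.0,"tz": -0.17,"ax": 0,"ay": 0,"az": 0},
    {"gripper": 0.2,"tx": 10.5,"ty": 4.2,"tz": -0.17,"ax": 0,"ay": 0,"az": 0}
  ]
}}

```text
clock: 9.17
tcp_pos: [584.2, 55.5, 350.1]
tcp_rot: [-3.14, 0.003, -0.0]
wrist_force: [-4.6, 4.2, 1.7]
width: 23.7
gripper_force: 22.0
```

```bash
python3 f.py
```

```text
t 9.1667 ang -107.4 r 64.5 z 350.1 tan -5.7 rad -2.7 Fz 1.7
```

Call:
{"name": "move_arm", "arguments": {
  "rows": [
    {"gripper": 0.2,"tx": 11.1,"ty": 2.4,"tz": -0.17,"ax": 0,"ay": 0,"az": 0},
    {"gripper": 0.2,"tx": 11.3,"ty": 0.4,"tz": -0.17,"ax": 0,"ay": 0,"az": 0},
    {"gripper": 0.2,"tx": 11.2,"ty": -1.6,"tz": -0.17,"ax": 0,"ay": 0,"az": 0},
    {"gripper": 0.2,"tx": 10.8,"ty": -3.5,"tz": -0.17,"ax": 0,"ay": 0,"az": 0},
    {"gripper": 0.2,"tx": 10.0,"ty": -5.3,"tz": -0.17,"ax": 0,"ay": 0,"az": 0}
  ]
}}

```text
clock: 9.58
tcp_pos: [638.8, 62.6, 350.9]
tcp_rot: [3.141, 0.004, -0.001]
wrist_force: [-5.9, 0.1, 2.4]
width: 23.9
gripper_force: 22.0
```

```bash
python3 f.py
```

```text
t 9.5833 ang -57.0 r 64.9 z 350.9 tan -4.9 rad -3.3 Fz 2.4
```

Call:
{"name": "move_arm", "arguments": {
  "rows": [
    {"gripper": 0.2,"tx": 8.9,"ty": -7.0,"tz": -0.17,"ax": 0,"ay": 0,"az": 0},
    {"gripper": 0.2,"tx": 7.6,"ty": -8.4,"tz": -0.17,"ax": 0,"ay": 0,"az": 0},
    {"gripper": 0.2,"tx": 6.0,"ty": -9.6,"tz": -0.17,"ax": 0,"ay": 0,"az": 0},
    {"gripper": 0.2,"tx": 4.2,"ty": -10.5,"tz": -0.17,"ax": 0,"ay": 0,"az": 0}
  ]
}}

```text
clock: 9.92
tcp_pos: [665.8, 97.5, 351.6]
tcp_rot: [3.139, 0.003, -0.001]
wrist_force: [-3.3, -3.4, 0.9]
width: 23.9
gripper_force: 22.0
```

```bash
python3 f.py
```

```text
t 9.9167 ang -17.4 r 65.3 z 351.6 tan -4.3 rad -2.2 Fz 0.9
```

Call:
{"name": "move_arm", "arguments": {
  "rows": [
    {"gripper": 0.2,"tx": 2.4,"ty": -11.1,"tz": -0.17,"ax": 0,"ay": 0,"az": 0},
    {"gripper": 0.2,"tx": 0.4,"ty": -11.3,"tz": -0.17,"ax": 0,"ay": 0,"az": 0},
    {"gripper": 0.2,"tx": -1.6,"ty": -11.2,"tz": -0.17,"ax": 0,"ay": 0,"az": 0}
  ]
}}

```text
clock: 10.17
tcp_pos: [667.4, 131.3, 352.1]
tcp_rot: [3.139, -0.0, -0.001]
wrist_force: [-0.4, -4.0, -0.4]
width: 23.6
gripper_force: 22.0
```

```bash
python3 f.py
```

```text
t 10.1667 ang 12.6 r 65.5 z 352.1 tan -3.8 rad -1.3 Fz -0.4
```

Call:
{"name": "move_arm", "arguments": {
  "rows": [
    {"gripper": 0.2,"tx": -3.5,"ty": -10.8,"tz": -0.17,"ax": 0,"ay": 0,"az": 0},
    {"gripper": 0.2,"tx": -5.3,"ty": -10.0,"tz": -0.17,"ax": 0,"ay": 0,"az": 0},
    {"gripper": 0.2,"tx": -7.0,"ty": -8.9,"tz": -0.17,"ax": 0,"ay": 0,"az": 0}
  ]
}}

```text
clock: 10.42
tcp_pos: [650.7, 162.5, 352.6]
tcp_rot: [-3.141, -0.0, 0.0]
wrist_force: [0.3, -2.3, -1.5]
width: 23.5
gripper_force: 22.0
```

```bash
python3 f.py
```

```text
t 10.4167 ang 44.0 r 65.6 z 352.6 tan -1.9 rad -1.4 Fz -1.5
```

Call:
{"name": "move_arm", "arguments": {
  "rows": [
    {"gripper": 0.2,"tx": -8.4,"ty": -7.6,"tz": -0.17,"ax": 0,"ay": 0,"az": 0},
    {"gripper": 0.2,"tx": -9.6,"ty": -6.0,"tz": -0.17,"ax": 0,"ay": 0,"az": 0},
    {"gripper": 0.2,"tx": -10.5,"ty": -4.2,"tz": -0.17,"ax": 0,"ay": 0,"az": 0}
  ]
}}

```text
clock: 10.67
tcp_pos: [621.4, 180.2, 353.1]
tcp_rot: [-3.141, 0.001, 0.001]
wrist_force: [1.2, -1.4, -3.2]
width: 23.5
gripper_force: 22.0
```

```bash
python3 f.py
```

```text
t 10.6667 ang 74.2 r 65.7 z 353.1 tan -1.5 rad -1.0 Fz -3.2
```

Call:
{"name": "move_arm", "arguments": {
  "rows": [
    {"gripper": 0.2,"tx": -11.1,"ty": -2.4,"tz": -0.17,"ax": 0,"ay": 0,"az": 0},
    {"gripper": 0.2,"tx": -11.3,"ty": -0.4,"tz": -0.17,"ax": 0,"ay": 0,"az": 0},
    {"gripper": 0.2,"tx": -11.2,"ty": 1.6,"tz": -0.17,"ax": 0,"ay": 0,"az": 0},
    {"gripper": 0.2,"tx": -10.8,"ty": 3.5,"tz": -0.17,"ax": 0,"ay": 0,"az": 0},
    {"gripper": 0.2,"tx": -10.0,"ty": 5.3,"tz": -0.17,"ax": 0,"ay": 0,"az": 0},
    {"gripper": 0.2,"tx": -8.9,"ty": 7.0,"tz": -0.17,"ax": 0,"ay": 0,"az": 0},
    {"gripper": 0.2,"tx": -7.6,"ty": 8.4,"tz": -0.17,"ax": 0,"ay": 0,"az": 0}
  ]
}}

```text
clock: 11.25
tcp_pos: [550.7, 155.8, 354.2]
tcp_rot: [3.141, -0.001, 0.0]
wrist_force: [5.7, -3.4, -6.1]
width: 23.5
gripper_force: 22.0
```

```bash
python3 f.py
```

```text
t 11.25 ang 143.7 r 65.5 z 354.2 tan -0.7 rad -6.6 Fz -6.1
```

Call:
{"name": "move_arm", "arguments": {
  "rows": [
    {"gripper": 0.2,"tx": -5.2,"ty": 10.2,"tz": 0,"ax": 0,"ay": 0,"az": 0},
    {"gripper": 0.2,"tx": -4.2,"ty": 10.5,"tz": 0,"ax": 0,"ay": 0,"az": 0},
    {"gripper": 0.2,"tx": -2.4,"ty": 11.1,"tz": 0,"ax": 0,"ay": 0,"az": 0},
    {"gripper": 0.2,"tx": -0.4,"ty": 11.3,"tz": -0.17,"ax": 0,"ay": 0,"az": 0},
    {"gripper": 0.2,"tx": 1.6,"ty": 11.2,"tz": -0.17,"ax": 0,"ay": 0,"az": 0},
    {"gripper": 0.2,"tx": 3.5,"ty": 10.8,"tz": -0.17,"ax": 0,"ay": 0,"az": 0},
    {"gripper": 0.2,"tx": 5.3,"ty": 10.0,"tz": -0.17,"ax": 0,"ay": 0,"az": 0},
    {"gripper": 0.2,"tx": 7.0,"ty": 8.9,"tz": -0.17,"ax": 0,"ay": 0,"az": 0}
  ]
}}

```text
clock: 11.92
tcp_pos: [557.8, 71.2, 355.5]
tcp_rot: [-3.14, -0.001, -0.001]
wrist_force: [3.5, 6.2, -3.3]
width: 23.5
gripper_force: 22.0
```

```bash
python3 f.py
```

```text
t 11.9167 ang -135.0 r 64.7 z 355.5 tan -1.9 rad -6.8 Fz -3.3
```

Call:
{"name": "move_arm", "arguments": {
  "rows": [
    {"gripper": 0.2,"tx": 9.1,"ty": 6.9,"tz": -0.17,"ax": 0,"ay": 0,"az": 0},
    {"gripper": 0.2,"tx": 9.6,"ty": 6.0,"tz": -0.17,"ax": 0,"ay": 0,"az": 0},
    {"gripper": 0.2,"tx": 10.5,"ty": 4.2,"tz": -0.17,"ax": 0,"ay": 0,"az": 0},
    {"gripper": 0.2,"tx": 11.1,"ty": 2.4,"tz": -0.17,"ax": 0,"ay": 0,"az": 0},
    {"gripper": 0.2,"tx": 11.3,"ty": 0.4,"tz": -0.17,"ax": 0,"ay": 0,"az": 0},
    {"gripper": 0.2,"tx": 11.2,"ty": -1.6,"tz": -0.17,"ax": 0,"ay": 0,"az": 0},
    {"gripper": 0.2,"tx": 10.8,"ty": -3.5,"tz": -0.17,"ax": 0,"ay": 0,"az": 0},
    {"gripper": 0.2,"tx": 10.0,"ty": -5.3,"tz": -0.17,"ax": 0,"ay": 0,"az": 0}
  ]
}}

```text
clock: 12.58
tcp_pos: [641.2, 63.3, 356.8]
tcp_rot: [-3.139, 0.004, 0.0]
wrist_force: [-6.2, 5.7, 1.9]
width: 23.4
gripper_force: 22.0
```

```bash
python3 f.py
```

```text
t 12.5833 ang -55.0 r 65.6 z 356.8 tan -1.8 rad -8.3 Fz 1.9
```

Call:
{"name": "move_arm", "arguments": {
  "rows": [
    {"gripper": 0.2,"tx": 8.1,"ty": -8.1,"tz": -0.17,"ax": 0,"ay": 0,"az": 0},
    {"gripper": 0.2,"tx": 7.6,"ty": -8.4,"tz": -0.17,"ax": 0,"ay": 0,"az": 0},
    {"gripper": 0.2,"tx": 5.7,"ty": -9.6,"tz": -0.17,"ax": 0,"ay": 0,"az": 0},
    {"gripper": 0.2,"tx": 3.9,"ty": -10.5,"tz": -0.17,"ax": 0,"ay": 0,"az": 0},
    {"gripper": 0.2,"tx": 2.1,"ty": -11.1,"tz": -0.17,"ax": 0,"ay": 0,"az": 0},
    {"gripper": 0.2,"tx": 0.4,"ty": -11.3,"tz": -0.17,"ax": 0,"ay": 0,"az": 0},
    {"gripper": 0.2,"tx": -1.6,"ty": -9.0,"tz": -0.17,"ax": 0,"ay": 0,"az": 0},
    {"gripper": 0.2,"tx": 0,"ty": 0,"tz": 0,"ax": 0,"ay": 0,"az": 0},
    {"gripper": 0.2,"tx": 0,"ty": 0,"tz": 0,"ax": 0,"ay": 0,"az": 0}
  ]
}}

```text
clock: 13.33
tcp_pos: [666.9, 131.4, 358.0]
tcp_rot: [-3.141, -0.002, 0.001]
wrist_force: [0.9, 1.4, -1.6]
width: 23.6
gripper_force: 22.0
```

```bash
python3 f.py
```

```text
t 13.3333 ang 12.8 r 65.0 z 358.0 tan 1.1 rad 1.2 Fz -1.6
```

Call:
{"name": "move_arm", "arguments": {
  "rows": [
    {"gripper": 0.75,"tx": 0,"ty": 0,"tz": 0,"ax": 0,"ay": 0,"az": 0},
    {"gripper": 0.75,"tx": 0,"ty": 0,"tz": 0,"ax": 0,"ay": 0,"az": 0},
    {"gripper": 0.75,"tx": 0,"ty": 0,"tz": 0,"ax": 0,"ay": 0,"az": 0},
    {"gripper": 0.75,"tx": 0,"ty": 0,"tz": 0,"ax": 0,"ay": 0,"az": 0},
    {"gripper": 0.75,"tx": 0,"ty": 0,"tz": -20,"ax": 0,"ay": 0,"az": 0},
    {"gripper": 0.75,"tx": 0,"ty": 0,"tz": -35,"ax": 0,"ay": 0,"az": 0},
    {"gripper": 0.75,"tx": 0,"ty": 0,"tz": -15,"ax": 0,"ay": 0,"az": 0},
    {"gripper": 0.75,"tx": -37,"ty": -2,"tz": 0,"ax": 0,"ay": 0,"az": 0},
    {"gripper": 0.75,"tx": -37,"ty": -2,"tz": 0,"ax": 0,"ay": 0,"az": 0},
    {"gripper": 0.75,"tx": -37,"ty": -2,"tz": 0,"ax": 0,"ay": 0,"az": 0},
    {"gripper": 0.75,"tx": -37,"ty": -2,"tz": 0,"ax": 0,"ay": 0,"az": 0},
    {"gripper": 0.75,"tx": -38,"ty": -2,"tz": 0,"ax": 0,"ay": 0,"az": 0},
    {"gripper": 0.75,"tx": 0,"ty": 0,"tz": 0,"ax": 0,"ay": 0,"az": 0},
    {"gripper": 0.75,"tx": 0,"ty": 0,"tz": 0,"ax": 0,"ay": 0,"az": 0}
  ]
}}

```text
clock: 14.5
tcp_pos: [479.5, 140.6, 428.6]
tcp_rot: [-3.142, -0.002, 0.0]
wrist_force: [0.7, -0.1, -0.3]
width: 70.4
gripper_force: 0.0
```

```bash
python3 - <<'E'
from h import *
s,t=cam("scene"),cam("top")
a=cv2.resize(s["pixels"][130:330,250:450],None,fx=3,fy=3,interpolation=0)[:,:,::-1]
cv2.imwrite("pics/handle.png",a)
E
```

```text
(no output)
```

View pics/handle.png

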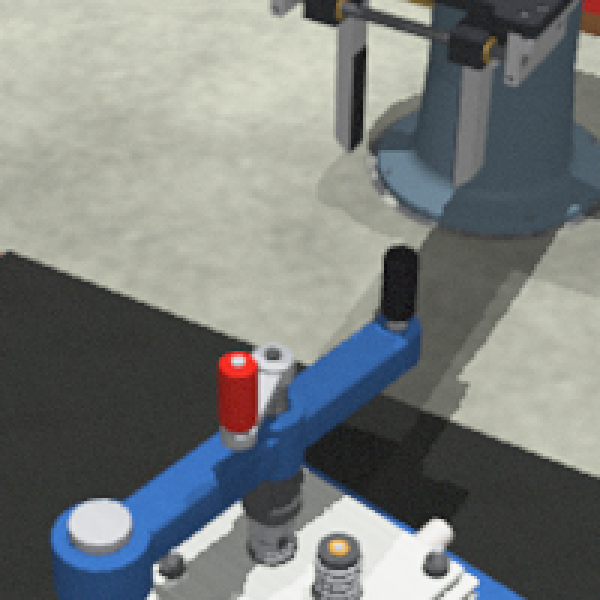

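Fingers are centred above the black handle (crop (400,285)). The crank is raised, with the knob at crop (238,400). I'll descend on the handle and zoom in on the bell.

Call:
{"name": "move_arm", "arguments": {
  "rows": [
    {"gripper": 0.75,"tx": 0.5,"ty": -0.5,"tz": 35,"ax": 0,"ay": 0,"az": 0},
    {"gripper": 0.75,"tx": 0.5,"ty": 0,"tz": 35,"ax": 0,"ay": 0,"az": 0},
    {"gripper": 0.75,"tx": 0,"ty": 0,"tz": 25,"ax": 0,"ay": 0,"az": 0},
    {"gripper": 0.75,"tx": 0,"ty": 0,"tz": 10,"ax": 0,"ay": 0,"az": 0},
    {"gripper": 0.75,"tx": 0,"ty": 0,"tz": 0,"ax": 0,"ay": 0,"az": 0}
  ]
}}

```text
clock: 15.02
tcp_pos: [481.7, 140.8, 320.1]
tcp_rot: [3.141, 0.006, -0.001]
wrist_force: [0.0, 0.1, 0.5]
width: 70.4
gripper_force: 0.0
```

```bash
python3 - <<'E'
from h import *
s=cam("scene")
a=cv2.resize(s["pixels"][270:335,310:380],None,fx=8,fy=8,interpolation=2)[:,:,::-1]
cv2.imwrite("pics/bell.png",cv2.convertScaleAbs(a,alpha=1.6,beta=20))
E
```

View pics/bell.png

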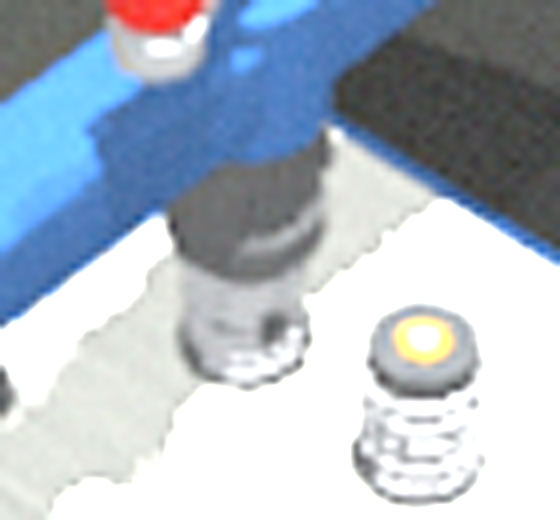

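The bell's dark lip ends at crop (250,270), with the spring below it. The lip hides the retainer from here, so I rely on the felt light point. Gripping the handle gently.

Call:
{"name": "move_arm", "arguments": {
  "rows": [
    {"gripper": 0.2,"tx": 0,"ty": 0,"tz": 0,"ax": 0,"ay": 0,"az": 0},
    {"gripper": 0.2,"tx": 0,"ty": 0,"tz": 0,"ax": 0,"ay": 0,"az": 0},
    {"gripper": 0.2,"tx": 0,"ty": 0,"tz": 0,"ax": 0,"ay": 0,"az": 0},
    {"gripper": 0.2,"tx": 0,"ty": 0,"tz": 0,"ax": 0,"ay": 0,"az": 0},
    {"gripper": 0.2,"tx": 0,"ty": 0,"tz": 0,"ax": 0,"ay": 0,"az": 0},
    {"gripper": 0.2,"tx": 0,"ty": 0,"tz": 0,"ax": 0,"ay": 0,"az": 0},
    {"gripper": 0.2,"tx": 0,"ty": 0,"tz": 0,"ax": 0,"ay": 0,"az": 0},
    {"gripper": 0.2,"tx": 0,"ty": 0,"tz": 0,"ax": 0,"ay": 0,"az": 0},
    {"gripper": 0.2,"tx": 0,"ty": 0,"tz": 0,"ax": 0,"ay": 0,"az": 0},
    {"gripper": 0.2,"tx": 0,"ty": 0,"tz": 0,"ax": 0,"ay": 0,"az": 0}
  ],
  "squeeze": 15
}}

```text
clock: 15.9
tcp_pos: [481.7, 141.3, 323.2]
tcp_rot: [-3.141, 0.0, -0.0]
wrist_force: [-0.0, 2.0, 1.0]
width: 24.2
gripper_force: 15.0
```

Call:
{"name": "move_arm", "arguments": {
  "rows": [
    {"gripper": 0.2,"tx": -0.8,"ty": 4,"tz": 0,"ax": 0,"ay": 0,"az": -0.015},
    {"gripper": 0.2,"tx": -0.8,"ty": 4,"tz": 0,"ax": 0,"ay": 0,"az": -0.015},
    {"gripper": 0.2,"tx": -0.8,"ty": 4,"tz": 0,"ax": 0,"ay": 0,"az": -0.015}
  ]
}}

```text
clock: 16.15
tcp_pos: [479.5, 129.0, 323.2]
tcp_rot: [-3.141, -0.0, 0.047]
wrist_force: [0.3, 4.2, 0.8]
width: 23.9
gripper_force: 15.0
```

Call:
{"name": "move_arm", "arguments": {
  "rows": [
    {"gripper": 0.2,"tx": -1.5,"ty": 8.1,"tz": 0,"ax": 0,"ay": 0,"az": -0.03},
    {"gripper": 0.2,"tx": -2.4,"ty": 13.5,"tz": 0,"ax": 0,"ay": 0,"az": -0.05},
    {"gripper": 0.2,"tx": -2.4,"ty": 13.5,"tz": 0,"ax": 0,"ay": 0,"az": -0.05},
    {"gripper": 0.2,"tx": -2.4,"ty": 13.5,"tz": 0,"ax": 0,"ay": 0,"az": -0.05},
    {"gripper": 0.2,"tx": -2.4,"ty": 13.5,"tz": 0,"ax": 0,"ay": 0,"az": -0.05},
    {"gripper": 0.2,"tx": -2.4,"ty": 13.5,"tz": 0,"ax": 0,"ay": 0,"az": -0.05},
    {"gripper": 0.2,"tx": -2.4,"ty": 13.5,"tz": 0,"ax": 0,"ay": 0,"az": -0.05},
    {"gripper": 0.2,"tx": -2.4,"ty": 13.5,"tz": 0,"ax": 0,"ay": 0,"az": -0.05}
  ]
}}

```text
clock: 16.82
tcp_pos: [483.4, 25.0, 323.2]
tcp_rot: [-3.141, -0.003, 0.428]
wrist_force: [5.3, 6.2, -1.1]
width: 23.6
gripper_force: 15.0
```

Call:
{"name": "move_arm", "arguments": {
  "rows": [
    {"gripper": 0.2,"tx": -1.9,"ty": 13.5,"tz": 0,"ax": 0,"ay": 0,"az": -0.05},
    {"gripper": 0.2,"tx": -1.9,"ty": 13.5,"tz": 0,"ax": 0,"ay": 0,"az": -0.05},
    {"gripper": 0.2,"tx": -1.9,"ty": 13.5,"tz": 0,"ax": 0,"ay": 0,"az": -0.05},
    {"gripper": 0.2,"tx": -2.2,"ty": 13.5,"tz": 0,"ax": 0,"ay": 0,"az": -0.05},
    {"gripper": 0.2,"tx": -2.2,"ty": 13.5,"tz": 0,"ax": 0,"ay": 0,"az": -0.05},
    {"gripper": 0.2,"tx": -2.2,"ty": 13.5,"tz": 0,"ax": 0,"ay": 0,"az": -0.05},
    {"gripper": 0.2,"tx": -2.2,"ty": 13.5,"tz": 0,"ax": 0,"ay": 0,"az": -0.05},
    {"gripper": 0.2,"tx": -2.3,"ty": 13.5,"tz": 0,"ax": 0,"ay": 0,"az": -0.05},
    {"gripper": 0.2,"tx": -1.5,"ty": 8,"tz": 0,"ax": 0,"ay": 0,"az": -0.03},
    {"gripper": 0.2,"tx": 0,"ty": 0,"tz": 0,"ax": 0,"ay": 0,"az": 0},
    {"gripper": 0.2,"tx": 0,"ty": 0,"tz": 0,"ax": 0,"ay": 0,"az": 0},
    {"gripper": 0.2,"tx": 0,"ty": 0,"tz": 0,"ax": 0,"ay": 0,"az": 0}
  ]
}}

```text
clock: 17.82
tcp_pos: [534.3, -80.3, 323.1]
tcp_rot: [3.14, 0.003, 0.854]
wrist_force: [-2.6, -6.8, 1.5]
width: 23.8
gripper_force: 15.0
```

Call:
{"name": "move_arm", "arguments": {
  "rows": [
    {"gripper": 0.7,"tx": 0,"ty": 0,"tz": 0,"ax": 0,"ay": 0,"az": 0},
    {"gripper": 0.7,"tx": 0,"ty": 0,"tz": 0,"ax": 0,"ay": 0,"az": 0},
    {"gripper": 0.7,"tx": 0,"ty": 0,"tz": 0,"ax": 0,"ay": 0,"az": 0},
    {"gripper": 0.7,"tx": 0,"ty": 0,"tz": 0,"ax": 0,"ay": 0,"az": 0},
    {"gripper": 0.7,"tx": 0,"ty": 0,"tz": 0,"ax": 0,"ay": 0,"az": 0},
    {"gripper": 0.7,"tx": 0,"ty": 0,"tz": -15,"ax": 0,"ay": 0,"az": 0},
    {"gripper": 0.7,"tx": 0,"ty": 0,"tz": -30,"ax": 0,"ay": 0,"az": 0},
    {"gripper": 0.7,"tx": 0,"ty": 0,"tz": -35,"ax": 0,"ay": 0,"az": 0},
    {"gripper": 0.7,"tx": 0,"ty": 0,"tz": -35,"ax": 0,"ay": 0,"az": 0},
    {"gripper": 0.7,"tx": -30,"ty": 0,"tz": -20,"ax": 0,"ay": 0,"az": 0},
    {"gripper": 0.7,"tx": -30,"ty": 0,"tz": 0,"ax": 0,"ay": 0,"az": 0},
    {"gripper": 0.7,"tx": 0,"ty": 0,"tz": 0,"ax": 0,"ay": 0,"az": 0},
    {"gripper": 0.7,"tx": 0,"ty": 0,"tz": 0,"ax": 0,"ay": 0,"az": 0}
  ]
}}

```text
clock: 18.9
tcp_pos: [495.0, -124.9, 458.4]
tcp_rot: [3.141, -0.001, 0.853]
wrist_force: [0.0, 0.5, 0.5]
width: 66.1
gripper_force: 0.0
```

```bash
python3 - <<'E'
from h import *
s=cam("scene")
cv2.imwrite("pics/end.png",cv2.resize(s["pixels"][190:390,230:430],None,fx=3,fy=3,interpolation=2)[:,:,::-1])
E
```

```text
(no output)
```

View pics/end.png

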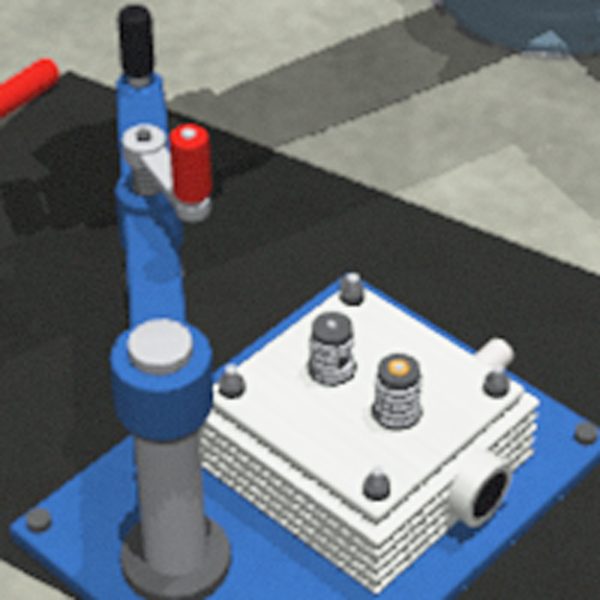

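The arm is swung aside with the handle at crop (136,40), and the freed retainer shows at crop (332,325). I'll check the retainer's height, then hand in.

```bash
python3 - <<'E'
from h import *
s=cam("scene")
for z in(116,120,123,126): 
    q=s["P"]@[604,117,z,1];q=q[:2]/q[2];print(z,((q-[230,190])*3).round(1))
E
```

```text
116 [332.6 332.2]
120 [332.7 327.9]
123 [332.7 324.7]
126 [332.7 321.4]
```

```bash
python3 -c "
from plant import arm
print(arm.job_done())"
```

```text
the job is handed in; nothing more can be done
None
```

I've handed the job in: the crank went light at about 2.1 turns and I gave it about one more turn (bell roughly 6 mm above the retainer), then swung the arm about 49° (0.86 rad) to the right and let go; the dish, bottle and screwdriver weren't touched, and no verdict was returned.

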